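Set out the calibration series on the stirrers

TASK

Stand the four calibration standards on the row of four magnetic stirrers, one bottle on each plate, flat inside its raised rim, in order of cap shade: the palest blue cap next to the rinse beaker, then steadily darker, the darkest next to the waste flask. I shall pipette along the row from the rinse beaker onward, so weak must come before strong to avoid carry-over. Keep the bottles upright and leave the beaker and the flask where they stand.

Things in the scene. Friction and masses are not known exactly. Their poses are not given: they have to be found in the camera images.
- bottle_palest: small amber glass reagent bottle with a printed label, standing upright, screw cap very pale, almost white, blue (the palest of the four caps; the bottles are otherwise alike). Overall 101.5 mm tall; round body 44 mm in diameter up to about 60 mm, sloping shoulder above, ribbed cap 29 mm in diameter from 76 to 101.5 mm; about 130 g. Origin: centre of the underside; z up along the bottle.
- bottle_light: small amber glass reagent bottle with a printed label, standing upright, screw cap light sky blue (the second palest of the four caps; the bottles are otherwise alike). Overall 101.5 mm tall; round body 44 mm in diameter up to about 60 mm, sloping shoulder above, ribbed cap 29 mm in diameter from 76 to 101.5 mm; about 130 g. Origin: centre of the underside; z up along the bottle.
- bottle_mid: small amber glass reagent bottle with a printed label, standing upright, screw cap strong medium blue (the second darkest of the four caps; the bottles are otherwise alike). Overall 101.5 mm tall; round body 44 mm in diameter up to about 60 mm, sloping shoulder above, ribbed cap 29 mm in diameter from 76 to 101.5 mm; about 130 g. Origin: centre of the underside; z up along the bottle.
- bottle_darkest: small amber glass reagent bottle with a printed label, standing upright, screw cap very dark navy blue (the darkest of the four caps; the bottles are otherwise alike). Overall 101.5 mm tall; round body 44 mm in diameter up to about 60 mm, sloping shoulder above, ribbed cap 29 mm in diameter from 76 to 101.5 mm; about 130 g. Origin: centre of the underside; z up along the bottle.
- stirrer_1: one of four identical low magnetic stirrers, fixed, in a row about 100 mm apart, in any order: white housing 88 x 88 mm, round white plate 20 mm above the bench with a grey cross at its centre and a raised grey rim round it (62 mm inside, 72 mm outside, top 24 mm above the bench). Origin: centre of the underside, straight below the cross; z up; -x is the front with the knob.
- stirrer_2: one of four identical low magnetic stirrers, fixed, in a row about 100 mm apart, in any order: white housing 88 x 88 mm, round white plate 20 mm above the bench with a grey cross at its centre and a raised grey rim round it (62 mm inside, 72 mm outside, top 24 mm above the bench). Origin: centre of the underside, straight below the cross; z up; -x is the front with the knob.
- stirrer_3: one of four identical low magnetic stirrers, fixed, in a row about 100 mm apart, in any order: white housing 88 x 88 mm, round white plate 20 mm above the bench with a grey cross at its centre and a raised grey rim round it (62 mm inside, 72 mm outside, top 24 mm above the bench). Origin: centre of the underside, straight below the cross; z up; -x is the front with the knob.
- stirrer_4: one of four identical low magnetic stirrers, fixed, in a row about 100 mm apart, in any order: white housing 88 x 88 mm, round white plate 20 mm above the bench with a grey cross at its centre and a raised grey rim round it (62 mm inside, 72 mm outside, top 24 mm above the bench). Origin: centre of the underside, straight below the cross; z up; -x is the front with the knob.
- rinse_beaker: rinse beaker: open glass beaker with spout, part filled pale blue, 57 mm in diameter, 68 mm tall, standing loose at one end of the row of stirrers, about 100 mm from the nearest one. Which end varies. Origin: centre of the underside.
- waste_flask: waste flask: conical glass flask with narrow neck, a little cream-coloured content, 63 mm in diameter at the foot, 105 mm tall, standing loose at the other end of the row. Origin: centre of the underside.

How it is judged:
By the outcome, as a careful person would: the job done as asked, in the order asked, and still so for the second after the job is handed in, with the robot touching nothing.
It also fails if it takes over 96 s, if anything falls off the work surface, if the arm or the gripper's body presses on something with over 40 N, if the wrist force passes 120 N, or if a joint passes its speed limit or range.

ROBOT

A 7-joint arm with a two-finger parallel gripper is mounted at the origin on the work surface; the furniture and walls round the work are solid. World frame = base frame: x ahead of the robot, y to its left, z up, the work surface at z = 0. Lengths are in m, angles in rad, forces in N, time in s.
With the tool pointing down it reaches from about 0.425 to 0.875 m from the base axis. Payload 8.4 kg.
Tool frame: the origin (TCP) lies at the very end of the fingers, on their centre line; the grasp point (between the pads) lies 19 mm behind it; z points along the fingers, y is the direction in which the jaws open and shut (so a half turn about z gives the same grasp; the last joint's range is limited). The gripper opens to 87 mm and grips with 3 to 60 N. Pads are 19 mm wide; open, the fingers measure 117 mm over their backs; the gripper's body (75 mm by 190 mm) begins 51 mm behind the grasp point.
Start: joints at [1.086, 0.333, 0.04, 1.465, -0.013, 1.343, -0.059], TCP at [0.245, -0.602, 0.223] pointing down, gripper open.
Joint ranges: [-2.58, 2.58], [-0.38, 2.09], [-1.3, 1.39], [0.25, 2.4], [-1.5, 4.64], [0.08, 2.09], [-2.65, 2.65]. Speed limits (rad/s): [2.22, 2.22, 2.79, 2.79, 3.14, 3.14, 3.14].

INTERFACE

Orientations are given as a 3x3 rotation matrix whose columns are the frame's x, y, z axes.
In Python, from plant import * gives the robot as it stands. Calls block until the motion is done:
- move_to(position, orientation): joint-space move of the TCP to a pose.
- move_straight(position, feed=0.15, ori=None): straight line of the TCP; ori=None keeps the orientation; feed is the mean speed in m/s.
- movej(angles): joint-space move.
- open_jaws() and close_gripper(squeeze=None): open the fingers fully, or close them until they stop; squeeze is the grip in N (None keeps the last).
- wait(seconds).
- inverse_kinematics(position, orientation): joint angles nearest the present ones, or None.
- state(): the state.
- camera(name): name is "side" or "top"; returns the picture (420x560x3 uint8, red, green, blue); there is no depth.
- camera_params(name): a dict with "camera_matrix" (3x3 intrinsics, pixels), "D" ([k1, k2, p1, p2, k3] as OpenCV has them; the pictures are not rectified), "extrinsics" (4x4, takes a point from camera to world coordinates). Camera axes: x right, y up, looking along -z (the intrinsics and any distortion apply to the point x, -y, -z); pixel columns grow to the right and rows downward; lengths in m; the calibration is good to about 2 mm. A picture is of the moment at which its call begins. camera_params takes no time and is no camera call.
A pose or a line that the arm cannot do raises PlanningError and nothing moves.
- hand_in(): hands the job in, once; it reports no verdict.
The state is a dict: "time": time; "qpos": joint angles; "joint_vel": joint speeds; "tau": joint torques, N m; "tcp_pos": TCP position; "ee_rot": TCP orientation; "contact_force": force on the tool from outside, world axes, zero at the start; "moment": the same for the moment, N m; "finger_gap": opening from 0.0 (shut) to 1.0 (fully open).
Only numpy, scipy, OpenCV 4.12 (cv2) and the standard library are available. Lean on these libraries where they do the work, as an engineer would, in place of code of your own. Each camera call takes 0.05 s, during which the arm holds its last target.

## Working session

There is one attempt and no reset: what is moved stays moved. The work goes in short steps, each a Python script; the robot and the scene stay as the last script left them, time stands still between calls to the robot, and variables do not carry over. Pictures are saved under pics/ and viewed, and the job is handed in when it is done.

```bash
ls; mkdir -p pics; python3 - <<'E'
from plant import *
import cv2, numpy as np
for n in("side","top"):
    im=camera(n); cv2.imwrite(f"pics/{n}0.png",im[:,:,::-1]); p=camera_params(n); print(n,p)
print(state())
E
```

```text
pics
side {'camera_matrix': array([[399.06406893,   0.        , 279.49918698],
       [  0.        , 399.06406893, 209.36146001],
       [  0.        ,   0.        ,   1.        ]]), 'D': array([-0.06306954,  0.        ,  0.        ,  0.        ,  0.        ]), 'extrinsics': array([[ 0.60158158,  0.68861539, -0.40485609,  0.19963849],
       [-0.79880633,  0.52039001, -0.30183219, -0.20420616],
       [ 0.00283677,  0.50497829,  0.86312738,  0.80073886],
       [ 0.        ,  0.        ,  0.        ,  1.        ]])}
top {'camera_matrix': array([[410.93720089,   0.        , 278.34407879],
       [  0.        , 410.93720089, 211.62455915],
       [  0.        ,   0.        ,   1.        ]]), 'D': array([-0.09854125,  0.        ,  0.        ,  0.        ,  0.        ]), 'extrinsics': array([[-0.01546432,  0.97833384, -0.20645522,  0.36390937],
       [-0.99987115, -0.0160199 , -0.00101952,  0.09082553],
       [-0.00430482,  0.20641285,  0.97845552,  0.98137886],
       [ 0.        ,  0.        ,  0.        ,  1.        ]])}
{'time': 0.1, 'qpos': array([ 1.08577885,  0.33379421,  0.03988697,  1.46615166, -0.0134078 ,
        1.34330803, -0.05849396]), 'joint_vel': array([ 3.84478058e-04, -1.79576451e-03,  5.46094361e-04, -3.77030961e-03,
        6.35870427e-05,  3.88663383e-04, -5.65712589e-04]), 'tau': array([ 5.10132755e-03, -6.57805681e+01,  1.34046491e+00, -4.04705071e+01,
       -5.95594430e-02,  4.08604089e-02,  4.61251739e-05]), 'tcp_pos': array([ 0.24442236, -0.60184883,  0.22179342]), 'ee_rot': array([[ 9.26500055e-01,  3.76294140e-01, -6.05947505e-04],
       [ 3.76294618e-01, -9.26499207e-01,  1.25668765e-03],
       [-8.85256842e-05, -1.39233596e-03, -9.99999027e-01]]), 'contact_force': array([-0.08268699,  0.36871153, -0.09126962]), 'moment': array([0.0010589 , 0.04160791, 0.01206043]), 'finger_gap': 1.001992400557961}
```

View pics/side0.png

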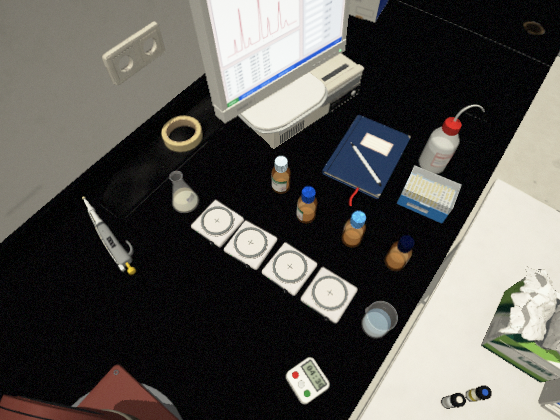

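View pics/top0.png

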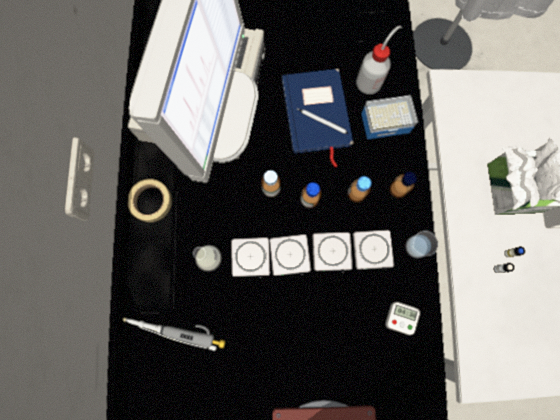

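The side and top pictures show the flask at the left end of the row (top ≈ (207,257)) and the beaker at the right (≈ (420,244)). The stirrers run from about x=250 to 373. Left to right, the caps are palest (270,178), mid (313,189), light (364,184) and darkest (408,180). I'll enlarge them for accurate pixel positions.

```bash
python3 - <<'E'
import cv2
t=cv2.imread("pics/top0.png"); s=cv2.imread("pics/side0.png")
def crop(im,x0,y0,w,h,k,n):
    c=cv2.resize(im[y0:y0+h,x0:x0+w],None,fx=k,fy=k,interpolation=cv2.INTER_CUBIC)
    for x in range(x0-x0%-20 ,x0+w,20): cv2.line(c,((x-x0)*k,0),((x-x0)*k,6),(0,255,255),1); cv2.putText(c,str(x),((x-x0)*k,18),0,.4,(0,255,255),1)
    for y in range(y0-y0%-20,y0+h,20): cv2.line(c,(0,(y-y0)*k),(6,(y-y0)*k),(0,255,255),1); cv2.putText(c,str(y),(8,(y-y0)*k+4),0,.4,(0,255,255),1)
    cv2.imwrite(n,c)
crop(t,185,160,260,120,3,"pics/topc.png")
crop(s,160,140,260,200,3,"pics/sidec.png")
E
```

```text
(no output)
```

View pics/topc.png

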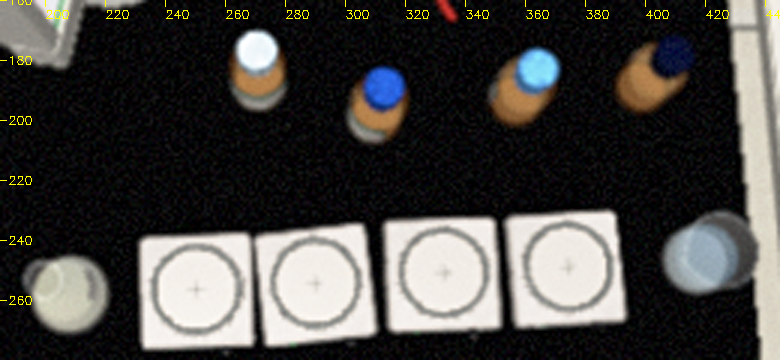

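View pics/sidec.png

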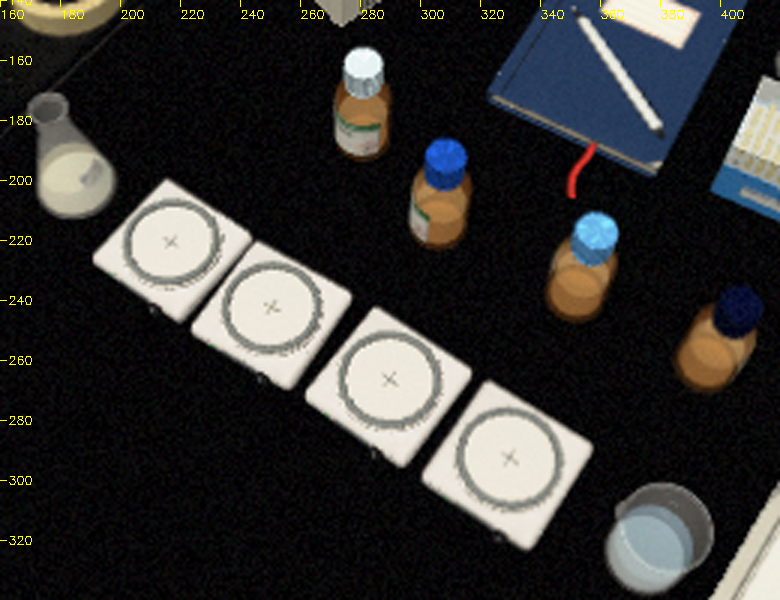

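The enlarged crops give the cap and cross centres in both views. I'll triangulate them now.

```bash
cat > h.py <<'E'
import numpy as np, cv2
from scipy.optimize import least_squares
from plant import camera_params
P={n:camera_params(n) for n in("side","top")}
def proj(n,X):
    p=P[n];E=p["extrinsics"];c=(np.atleast_2d(X)-E[:3,3])@E[:3,:3]
    c=c*[1,-1,-1]
    return cv2.projectPoints(c,np.zeros(3),np.zeros(3),p["camera_matrix"],p["D"])[0].reshape(-1,2)
a=np.linspace(0,2*np.pi,48)
def cyl(x,y,z0,z1,r): return np.array([[x+r*np.cos(t),y+r*np.sin(t),z] for z in(z0,z1) for t in a])
def bc(n,X): q=proj(n,X); return (q.min(0)+q.max(0))/2
def cap(x,y,dz=0): return cyl(x,y,.076+dz,.1015+dz,.0145)
def solve(obs,shape):
    out=[]
    for ns in (["top"],["side"],["top","side"]):
        f=lambda v:np.concatenate([bc(n,shape(*v))-obs[n] for n in ns])
        r=least_squares(f,[.5,0]); out.append(r.x)
    return out
E
python3 - <<'E'
from h import *
T=lambda x,y:np.array([185+x/3,160+y/3]); S=lambda x,y:np.array([160+x/3,140+y/3])
caps=dict(palest=((257,50),(364,71)),mid=((384,88),(446,164)),light=((538,69),(595,238)),darkest=((674,56),(740,311)))
for k,(t,s) in caps.items(): print(k,*[np.round(v,4) for v in solve(dict(top=T(*t),side=S(*s)),cap)])
cr=[((196,288),(171,241)),((315,283),(272,306)),((444,272),(390,378)),((568,266),(510,457))]
for t,s in cr: print('st',*[np.round(v,4) for v in solve(dict(top=T(*t),side=S(*s)),lambda x,y:np.array([[x,y,.02]]))])
print(np.round(solve(dict(top=np.array([420,245.]),side=np.array([376,320.])),lambda x,y:np.array([[x,y,.03]])),3))
E
```

```text
palest [0.6332 0.1077] [0.6297 0.1122] [0.6313 0.11  ]
mid [0.602  0.0133] [0.5993 0.0173] [0.6005 0.0155]
light [ 0.6151 -0.1035] [ 0.6117 -0.0978] [ 0.6132 -0.1003]
darkest [ 0.624  -0.2086] [ 0.6224 -0.2037] [ 0.623  -0.2056]
st [0.4616 0.1591] [0.459  0.1631] [0.4602 0.1611]
st [0.4641 0.0661] [0.4629 0.0694] [0.4634 0.0678]
st [ 0.471  -0.0351] [ 0.4693 -0.0315] [ 0.47   -0.0331]
st [ 0.4738 -0.1332] [ 0.4719 -0.1302] [ 0.4727 -0.1314]
[[ 0.479 -0.24 ]
 [ 0.475 -0.234]
 [ 0.477 -0.236]]
```

The two views agree to 3–5 mm, and the offset is systematic, so I'll use the combined fits. Next I'll check IK for all poses and then do the first bottle (mid).

```bash
cat >> h.py <<'E'
B=dict(palest=(.6313,.11),mid=(.6005,.0155),light=(.6132,-.1003),darkest=(.623,-.2056))
G=dict(palest=(.4727,-.1314),light=(.47,-.0331),mid=(.4634,.0678),darkest=(.4602,.1611))
RA=np.array([[0,1,0],[1,0,0],[0,0,-1.]]); RB=np.array([[0,-1,0],[-1,0,0],[0,0,-1.]])
ZG=.069; ZH=.215
E
python3 - <<'E'
from h import *
from plant import *
for nm,R in(("A",RA),("B",RB)):
  for d in(B,G):
    for k,(x,y) in d.items():
      for z in(ZG+.02,ZH):
        q=inverse_kinematics([x,y,z],R); print(nm,k,z,None if q is None else np.round(q,2))
E
```

```text
A palest 0.08900000000000001 [ 0.29  0.51 -0.7   1.61  0.35  1.15 -0.5 ]
A palest 0.215 [ 0.31  0.41 -0.73  1.47  0.28  1.37 -0.44]
A mid 0.08900000000000001 [ 0.39  0.41 -0.6   1.72  0.25  1.1  -0.29]
A mid 0.215 [ 0.41  0.3  -0.63  1.57  0.18  1.33 -0.24]
A light 0.08900000000000001 [ 0.5   0.43 -0.52  1.67  0.23  1.11 -0.08]
A light 0.215 [ 0.51  0.33 -0.53  1.53  0.17  1.33 -0.03]
A darkest 0.08900000000000001 [ 0.58  0.48 -0.44  1.58  0.22  1.13  0.1 ]
A darkest 0.215 [ 0.56  0.38 -0.42  1.44  0.16  1.35  0.14]
A palest 0.08900000000000001 [ 0.61  0.16 -0.47  1.98  0.09  1.02  0.11]
A palest 0.215 [ 0.64  0.04 -0.46  1.83  0.02  1.28  0.17]
A light 0.08900000000000001 [ 0.54  0.14 -0.59  2.02  0.09  1.01 -0.1 ]
A light 0.215 [ 0.57  0.   -0.58  1.87  0.    1.27 -0.02]
A mid 0.08900000000000001 [ 0.53  0.16 -0.82  2.02  0.14  1.02 -0.35]
A mid 0.215 [ 0.56  0.   -0.79  1.87  0.    1.27 -0.23]
A darkest 0.08900000000000001 [ 0.48  0.26 -1.    1.97  0.25  1.04 -0.63]
A darkest 0.215 [ 0.6   0.09 -1.06  1.82  0.08  1.28 -0.48]
B palest 0.08900000000000001 [ 0.53  0.68 -1.1   1.6   0.63  1.26  2.47]
B palest 0.215 [ 0.53  0.54 -1.1   1.46  0.48  1.43  2.57]
B mid 0.08900000000000001 [ 0.73  0.59 -1.09  1.7   0.56  1.2   2.63]
B mid 0.215 None
B light 0.08900000000000001 [-0.76  0.7   1.21  1.73 -0.7   1.22 -2.5 ]
B light 0.215 [-0.78  0.52  1.22  1.59 -0.49  1.38 -2.65]
B darkest 0.08900000000000001 [-0.55  0.78  1.21  1.64 -0.76  1.27 -2.33]
B darkest 0.215 [-0.55  0.61  1.21  1.5  -0.58  1.43 -2.45]
B palest 0.08900000000000001 [-0.91  0.28  1.24  2.04 -0.31  1.03 -2.65]
B palest 0.215 None
B light 0.08900000000000001 None
B light 0.215 None
B mid 0.08900000000000001 None
B mid 0.215 None
B darkest 0.08900000000000001 [ 0.55  0.29 -1.09  1.97  0.29  1.06  2.47]
B darkest 0.215 None
```

```bash
cat >> h.py <<'E'
def pick(k):
    from plant import move_to,move_straight,close_gripper,open_jaws,state
    x,y=B[k]
    move_to([x,y,ZH],RA); move_straight([x,y,ZG],feed=.12)
    s=state();print('at',k,np.round(s["tcp_pos"],4),np.round(s["contact_force"],1))
    close_gripper(20); s=state();print('gap',round(s["finger_gap"]*87,1),np.round(s["contact_force"],1))
    move_straight([x,y,ZH],feed=.12); s=state();print('up',round(s["finger_gap"]*87,1),np.round(s["contact_force"],1),s["time"])
def place(k):
    from plant import move_to,move_straight,close_gripper,open_jaws,state
    x,y=G[k]
    move_straight([x,y,ZH],feed=.15); move_straight([x,y,ZG+.03],feed=.12); move_straight([x,y,ZG+.0205],feed=.03)
    s=state();print('placed',np.round(s["tcp_pos"],4),np.round(s["contact_force"],1))
    open_jaws(); move_straight([x,y,ZH],feed=.15); print(state()["time"])
def snap(tag):
    from plant import camera
    for n in("top","side"):
        im=camera(n); cv2.imwrite(f"pics/{n}{tag}.png",im[:,:,::-1])
    t=cv2.imread(f"pics/top{tag}.png");s=cv2.imread(f"pics/side{tag}.png")
    c=cv2.resize(t[150:290,185:445],None,fx=3,fy=3,interpolation=cv2.INTER_CUBIC);cv2.imwrite(f"pics/topc{tag}.png",c)
    c=cv2.resize(s[140:340,160:420],None,fx=3,fy=3,interpolation=cv2.INTER_CUBIC);cv2.imwrite(f"pics/sidec{tag}.png",c)
E
python3 - <<'E'
from h import *
pick("mid"); snap("1")
E
```

```text
at mid [0.6011 0.0156 0.0698] [-0.1 -0.4  0.6]
gap 35.0 [ 0.2 -0.3 -0.7]
up 35.0 [-0.2 -0.1 -1.1] 6.275
```

View pics/side1.png

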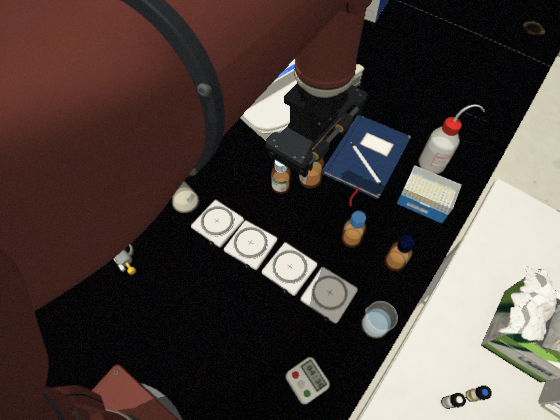

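View pics/top1.png

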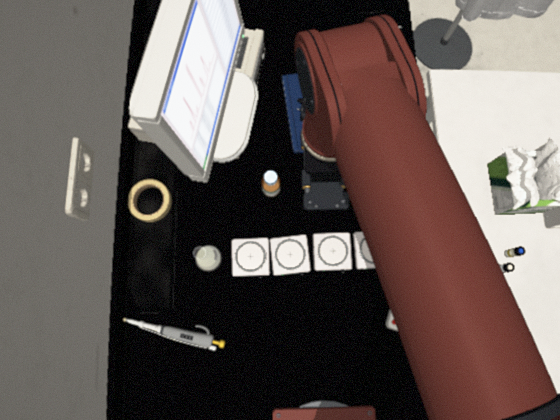

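```bash
python3 -c "
import cv2
s=cv2.imread('pics/side1.png');cv2.imwrite('pics/sz1.png',cv2.resize(s[90:240,230:370],None,fx=4,fy=4,interpolation=cv2.INTER_CUBIC))"
```

```text
(no output)
```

View pics/sz1.png

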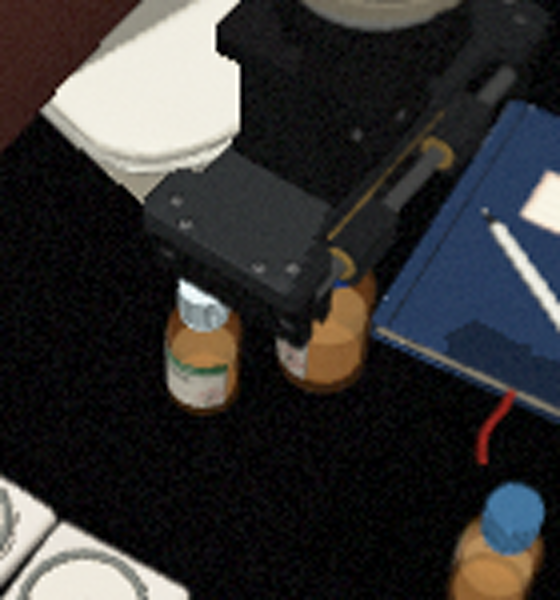

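```bash
python3 - <<'E'
from h import *
for dz in(.12,.13,.145):
  q=proj("side",cyl(.601,.0156,dz,dz+.06,.022)); print(dz,q[:48].min(0),q[:48].max(0),q.min(0),q.max(0))
q=proj("side",cyl(.601,.0156,0,.06,.022)); print(q.max(0)) # original: ymax crop 249/3+140=223
E
```

```text
0.12 [300.00281953 177.56011513] [321.47090533 195.47222399] [300.00281953 159.89302188] [324.37861385 195.47222399]
0.13 [300.23447471 174.76873129] [321.93053166 192.79408309] [300.23447471 156.72033917] [324.90044679 192.79408309]
0.145 [300.59108006 170.4709228 ] [322.63804966 188.66693234] [300.59108006 151.82780304] [325.70495278 188.66693234]
[318.8994922  223.65064755]
```

The side crop shows the mid bottle hanging upright between the fingers. Its lower edge is near (310,187), and the prediction for no slip was 188.7. The 35 mm gap means the fingertips hold the shoulder, so I'll grip the others higher. First I'll place this one gently.

```bash
python3 - <<'E'
from h import *
place("mid"); 
E
sed -i 's/^ZG=.069/ZG=.076/' h.py
python3 - <<'E'
from h import *
pick("light"); snap("2")
E
```

```text
placed [0.4633 0.0678 0.0894] [ 0.6 -0.8 -1.8]
11.1583
at light [ 0.6138 -0.1003  0.0769] [ 0.2  0.2 -0.4]
gap 30.4 [-0.3 -0.2 -0.4]
up 29.8 [ 0.1 -0.5 -1. ] 15.65
```

View pics/side2.png

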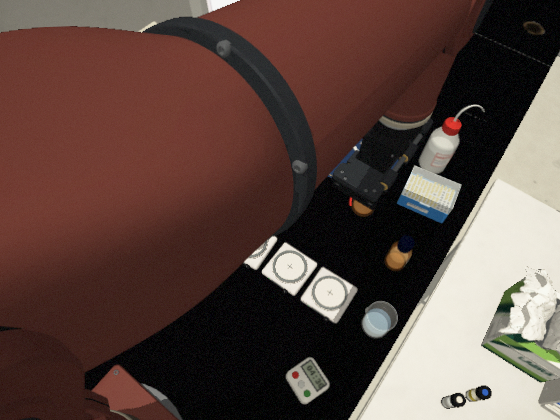

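View pics/top2.png

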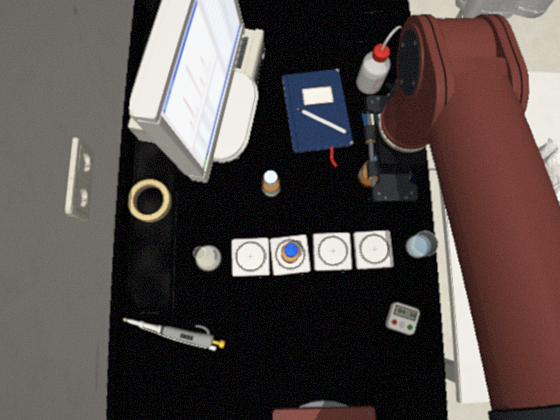

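Top view: the mid bottle stands upright inside the second rim, cap at (291,251). The light bottle is in the gripper with its cap held (30 mm gap). Next I'll place light, then pick palest.

```bash
python3 - <<'E'
from h import *
place("light"); pick("palest"); snap("3")
E
```

```text
placed [ 0.4699 -0.033   0.0964] [-0.4  0.2 -1.3]
20.575
at palest [0.6318 0.1102 0.0769] [ 0.5 -0.1 -0.5]
gap 30.6 [-0.5  0.8 -1.1]
up 30.6 [-0.4 -0.  -1.3] 25.0333
```

View pics/side3.png

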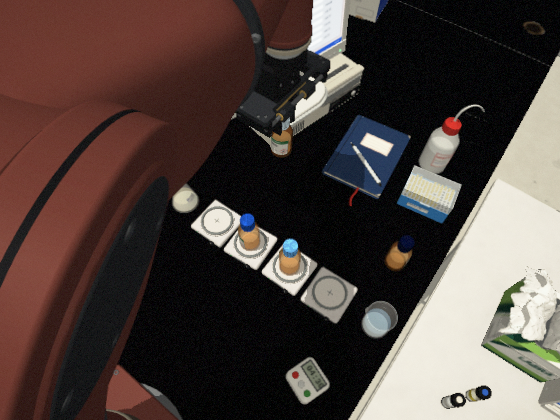

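View pics/topc3.png

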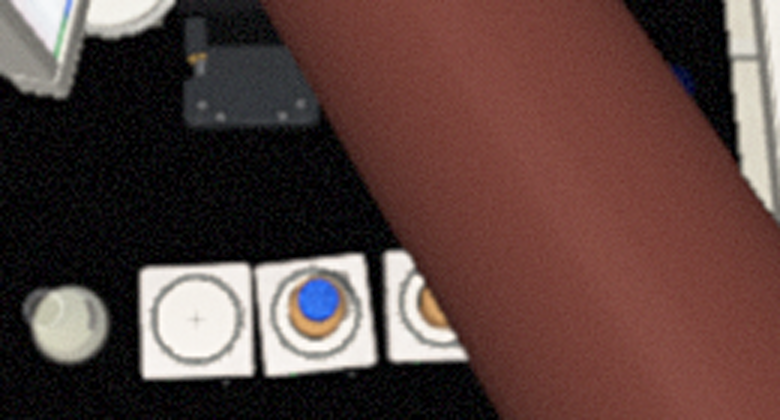

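The side view shows mid (248,232) and light (290,258) standing centred on plates 2 and 3, with palest in the gripper. Continuing with palest, then darkest.

```bash
python3 - <<'E'
from h import *
place("palest"); pick("darkest"); snap("4")
E
```

```text
placed [ 0.4726 -0.1313  0.0964] [ 0.1  0.1 -0.1]
30.8167
at darkest [ 0.6236 -0.2057  0.0769] [ 1.5 -0.1 -0.5]
gap 29.9 [-0.3  0.1 -1.6]
up 30.1 [-0.2 -0.7 -0.8] 35.1167
```

View pics/top4.png

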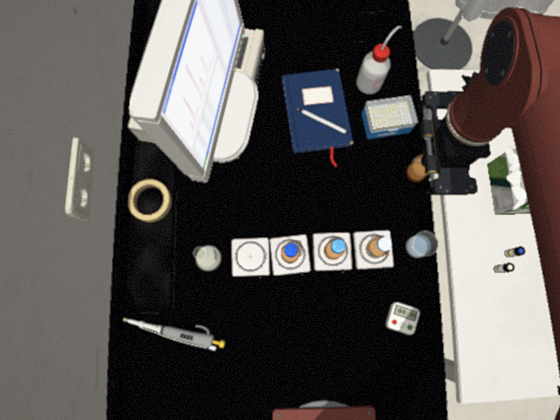

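Three bottles are standing: mid (291,250), light (338,246) and palest (384,243). Darkest is lifted, and I'll place it now and then retreat to clear the view.

```bash
python3 - <<'E'
from h import *
from plant import *
place("darkest"); 
move_straight([.4602,.1611,.26])
movej([1.086,0.333,0.04,1.465,-0.013,1.343,-0.059]); wait(.5)
snap("5"); print(state()["time"])
E
```

```text
placed [0.4601 0.1611 0.0964] [ 0.3  0.6 -1.8]
41.6583
45.5083
```

View pics/topc5.png

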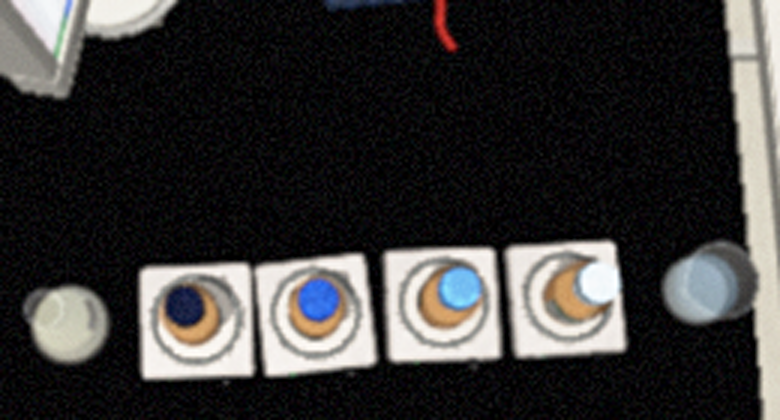

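View pics/sidec5.png

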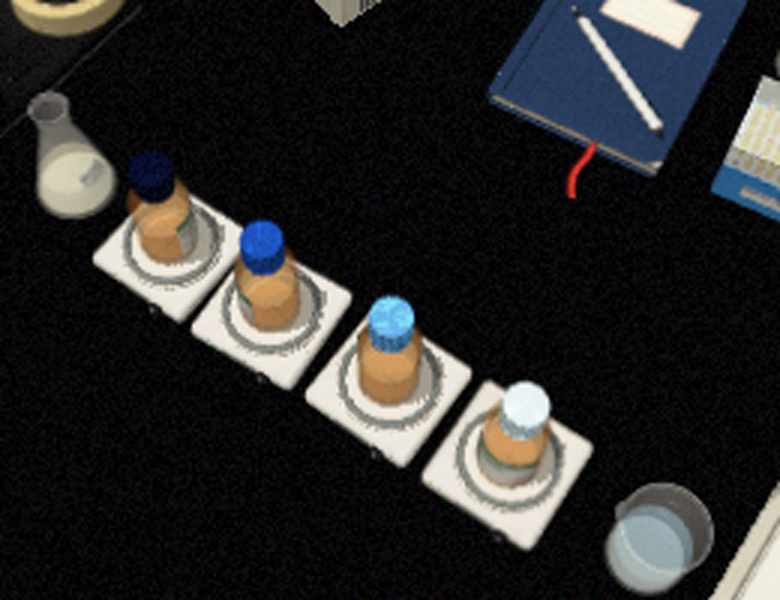

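```bash
python3 - <<'E'
from h import *
T=lambda x,y:np.array([185+x/3,150+y/3]); S=lambda x,y:np.array([160+x/3,140+y/3])
o=dict(darkest=((185,307),(152,176)),mid=((319,300),(263,247)),light=((459,287),(391,324)),palest=((600,282),(525,410)))
for k,(t,s) in o.items(): print(k,*[np.round((v-G[k])*1000,1) for v in solve(dict(top=T(*t),side=S(*s)),lambda x,y:cap(x,y,.02))])
a=[cv2.imread(f"pics/{n}{i}.png").astype(int) for n in("top","side") for i in(0,5)]
for n,i,(x0,y0,x1,y1) in(("top",0,(190,240,224,275)),("top",0,(403,228,440,262)),("side",2,(358,295,402,345)),("side",2,(164,165,194,215))):
  print(n,np.abs(a[i]-a[i+1])[y0:y1,x0:x1].mean(), np.abs(a[i]-a[i+1])[y0:y1,x0:x1].max())
E
```

```text
darkest [ 0.1 -0.8] [-0.5  3.9] [-0.4  1.4]
mid [ 0.5 -2.2] [-0.6  2. ] [-0.2 -0.1]
light [ 1.4 -1.3] [-1.6  3.3] [-0.3  1.3]
palest [ 0.3 -4.6] [-1.6  2. ] [-0.8 -0.6]
top 4.924649859943978 28
top 3.908320084790673 26
side 3.587121212121212 21
side 4.5824444444444445 53
```

The caps lie within 1.5 mm of their plate centres at standing height. The beaker and flask regions are unchanged apart from noise and a small difference at the edge of the flask crop, close to the darkest bottle.

```bash
python3 -c "
from plant import *
hand_in(); print(state()['time'])"
```

```text
the job is handed in; nothing more can be done
the job is handed in; nothing more can be done
```

The four bottles stand on the stirrers in the order you asked for. From the rinse beaker to the waste flask they run palest, light, mid, darkest. I handed the job in at about 45.5 s on the robot's clock, with the gripper open and the arm back at its start pose.

- **Bottle positions:** combining both cameras, each cap is within about 1.5 mm of its plate centre at the height of a bottle standing flat on its plate. The pictures show all four upright inside their rims. Taken singly, the cameras disagreed by 4–7 mm, mostly along the row. The same kind of offset was there at the start, so I used the combined fit.
- **Beaker and flask:** neither shows any movement in the before/after pictures, beyond image noise and one small difference at the edge of the flask crop, close to the darkest bottle.
- **First grasp:** the fingers caught the mid bottle by its shoulder instead of its cap. It did not slip, and I gripped the other three higher, on the cap.
- **Forces:** the wrist force stayed under 2 N wherever I read it.

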